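# Find the hidden release plate of the till drawer

### The job

The till box on the deli counter has four identical flush square plates in its top, and one of them is the concealed push-release of its cash drawer. Feel across the plates with the fingertips, pressing each lightly, until you find the one that gives; press that one down so that the drawer springs open by itself, then let the plate come back up and leave the other plates alone. Never pound or press the top hard, and leave the jars and other things on and around the till where they stand.

Things in the scene. Friction and masses are not known exactly. Their poses are not given: they have to be found in the camera images.
- till: Fixed low till box of grey and bare metal, 330 (x) x 400 (y) x 100 mm high, on the counter; origin at the centre of its underside, z up. Its drawer front faces its -x side (towards the robot). Its flat top lies 100 mm above the counter.
- row (a point): Centre of the row of four wells, on the till's top, axes as the till's. Along y at -105, -35, +35 and +105 mm from here lie 53 mm square wells, each filled by a like 49 mm square plate of the same metal whose face is 2 mm below the top. Three are rigid blanks; one, in any of the wells, is the catch and yields when pressed.
- catch (a joint): How far the catch plate is pressed in, m: 0 at rest, 0.008 at its stop. It is sprung: it starts to give at about 2 to 3.5 N, gets slightly firmer, unlatches the drawer once it is 4 to 4.5 mm in (under about 5 N), goes on to a hard stop at 8 mm and comes back up when let go. It moves straight down.
- drawer (a joint): How far the till's cash drawer is open, m: 0 shut and latched, 0.08 fully open. When the catch is pressed a spring drives it out to the till's -x side within about a second, and it stays out. The drawer front is a 384 x 72 mm panel below the top, with no handle.
- jar: Bystander: amber glass jar, 60 mm diameter, 62 mm high, standing on the rear half of the till's top; origin at the centre of its underside.
- tub: Bystander: clear tub with white lid, 72 mm diameter, 45 mm high, standing on the rear half of the till's top; origin at the centre of its underside.
- pot: Bystander: small white pot with black lid, 34 mm diameter, 30 mm high, standing on the strip of the till's top in front of the plates; origin at the centre of its underside.
- mill: Bystander: dark wooden pepper mill, 54 mm diameter, 150 mm high, on the counter to the left of the till; origin at the centre of its underside.
- oil: Bystander: green glass bottle, 60 mm diameter, 190 mm high, on the counter to the left of the till; origin at the centre of its underside.
- bowl: Bystander: white bowl, 110 mm diameter, 45 mm high, on the counter to the right of the till; origin at the centre of its underside.
- spoon: Bystander: wooden spoon lying on the counter to the right of the till.

How it is judged (in metres and radians):
On the way, in this order (a step that is already met when the one before it is completed fails the run):
1. the catch plate is pressed well down (value of joint catch above 0.0035 m).
2. the drawer springs open (value of joint drawer above 0.065 m), for 0.1 s.
At the end, for the whole second after the job is handed in: The drawer is at least 65 mm open, the catch plate is back up (within 1.5 mm), and every bystander is within 15 mm of where it stood (value of joint drawer above 0.065 m and value of joint catch below 0.0015 m and distance of each of jar, tub, pot, mill, oil, bowl, spoon from where it was at the start of the episode below 0.015 m); the robot touches nothing.
It fails at once if the fingers press anything harder than 50 N (contact force between the fingers and anything else above 50 N).
It fails at once if the drawer is pulled or pushed by the robot (contact force between the arm and drawer above 2 N).
It fails at once if with the drawer open and the catch let go, the fingers press another plate or anything else (over 4 N) (value of joint drawer above 0.065 m and value of joint catch below 0.0015 m and contact force between the fingers and anything else above 4 N).
It fails at once if a bystander is pushed, lifted or carried off by more than 15 mm (distance of any of jar, tub, pot, mill, oil, bowl, spoon from where it was at the start of the episode above 0.015 m).
It also fails if it takes over 45 s, if anything falls off the work surface, if the arm or the gripper's body presses on something with over 40 N, if the wrist force passes 120 N, or if a joint passes its speed limit or range.

### The arm

A 6-joint arm with a two-finger parallel gripper is mounted at the origin on the work surface. World frame = base frame: x ahead of the robot, y to its left, z up, the work surface at z = 0. Lengths are in mm, angles in rad, forces in N, time in s.
With the tool pointing down it reaches from about 425 to 950 mm from the base axis. Payload 14.7 kg.
Tool frame: the origin (TCP) lies at the very end of the fingers, on their centre line; the grasp point (between the pads) lies 19 mm behind it; z points along the fingers, y is the line along which they close (so a half turn about z gives the same grasp; the last joint's range is limited). The gripper opens to 85 mm and grips with 20 to 120 N. Pads are 22 mm wide; open, the fingers measure 114 mm over their backs; the gripper's body (76 mm by 85 mm) begins 54 mm behind the grasp point. The pads swing forward as they close: fully open they stand 13 mm farther back than shut.
Start: joints at [1.26, 0.48, 1.596, -0, 1.065, -0.047], TCP at [169.464, 627.514, 231.297] pointing down, gripper open.
Joint ranges: [-2.75, 2.75], [-0.82, 2.05], [0.23, 2.67], [-1.56, 4.7], [0.09, 2.69], [-2.92, 2.92]. Speed limits (rad/s): [1.89, 1.89, 2.39, 3.01, 3.01, 3.01].

### API

Orientations are given as a unit quaternion [w, x, y, z].
In Python, from station import monitor, eyes, robot gives the robot as it stands.
- The arm moves only by the shell command python3 -m pendant 'ROWS'. ROWS is JSON, one flat list of numbers, 7 for each row, row after row: the shift along the tool's x, y, z as a fraction of full scale, then the turn, a rotation vector about the tool's x, y, z as a fraction of full scale, then the closure in counts, from 0 (fully open) to 255 (shut). A call has exactly 8 rows; each row shifts and turns the commanded pose from where the row before left it, along the tool's axes as they then stand; what a row does not reach is not made up. Full scale, the value 1, is 60 mm for a shift and 8 degrees for a turn. A row lasts 1/8 s, in which the tool goes at most 62.5 mm and 10.7 degrees, less where a joint would pass 70% of its speed; a pose out of reach is approached as far as the arm can. A call with a number of a shift or a turn outside -1 to 1 is refused whole. A call with a gripper value outside its range is refused whole. The fingers move at their own pace and stop on an object; the grip force is fixed at half the most. Time passes only in rows, so rows that do not move let the fingers close, or fill a call up. It gives the time, the measured TCP pose, the force, the opening and the grip force at its end, in the units of the state.
- monitor.get_state(): the state, without advancing time (a new reading comes with each control period).
- eyes.get_image(name): name is "scene" or "top"; returns the picture (420x560x3 uint8, red, green, blue); there is no depth.
- eyes.camera_params(name): a dict with "mtx" (3x3 intrinsics, pixels), "xyz" and "orientation" of the camera in the world. Camera axes: x right, y down, z forward; pixel columns grow to the right and rows downward; lengths in mm; the calibration is good to about 2 mm. A picture is of the moment at which its call begins. camera_params takes no time and is no camera call.
- robot.job_done(): hands the job in; it is judged then, once.
The state is a dict: "t": time; "qpos": joint angles; "joint_velocities": joint speeds; "tau": joint torques, N m; "tcp_pos": TCP position; "orientation": TCP orientation; "wrist_force": force on the tool from outside, world axes, zero at the start; "moment": the same for the moment, N m; "finger_gap": finger opening in mm; "gripper_force": force on a finger pad.
Only numpy, scipy, OpenCV 4.12 (cv2) and the standard library are available. Lean on these libraries where they do the work, as an engineer would, in place of code of your own. Each camera call takes 0.05 s, during which the arm holds its last target. There are 200 camera calls.

## Working session

There is one attempt and no reset: what is moved stays moved. The work goes in short steps, Python scripts to look and compute and a shell command to move; the robot and the scene stay as the last step left them, time stands still between calls to the robot, and variables do not carry over. Pictures are saved under pics/ and viewed, at most 10 in all, crops included, and the job is handed in when it is done.

```bash
mkdir -p pics; python3 - <<'E'
from station import monitor, eyes, robot
import cv2
for n in("scene","top"):
    cv2.imwrite(f"pics/{n}0.png",eyes.get_image(n)[:,:,::-1]); print(eyes.camera_params(n))
print(monitor.get_state())
E
```

```text
{'mtx': array([[460.67766731,   0.        , 283.35237135],
       [  0.        , 460.67766731, 207.30916665],
       [  0.        ,   0.        ,   1.        ]]), 'xyz': array([ 956.79686116, -560.16900653, 1179.30698066]), 'orientation': array([-0.26726043,  0.9193348 ,  0.27718783, -0.08100801])}
{'mtx': array([[392.2205874 ,   0.        , 289.85301468],
       [  0.        , 392.2205874 , 211.72222064],
       [  0.        ,   0.        ,   1.        ]]), 'xyz': array([ 318.44978128,   15.09755084, 1136.08744328]), 'orientation': array([ 0.07613234, -0.67225267,  0.73109796, -0.08818154])}
{'t': 0.1, 'qpos': array([ 1.26041003e+00,  4.80773786e-01,  1.59680970e+00, -5.81785319e-06,
        1.06512129e+00, -4.65920086e-02]), 'joint_velocities': array([-1.09720706e-05, -3.48732589e-03, -1.12864199e-03,  5.27450389e-04,
        3.00129903e-03, -4.47227412e-04]), 'tau': array([ 4.51552414e-04, -9.52258229e+01, -4.31037033e+01, -3.21588038e-05,
        5.00866343e-03,  9.11712323e-05]), 'tcp_pos': array([169.34573242, 627.1615807 , 230.733983  ]), 'orientation': array([-9.62217165e-05,  1.31513626e-01,  9.91314207e-01, -5.47682353e-04]), 'wrist_force': array([ 0.15264304,  0.3302138 , -0.20624093]), 'moment': array([0.06109596, 0.00510134, 0.05263343]), 'gripper_force': 0.0, 'finger_gap': 85.15459480490134}
```

View pics/top0.png

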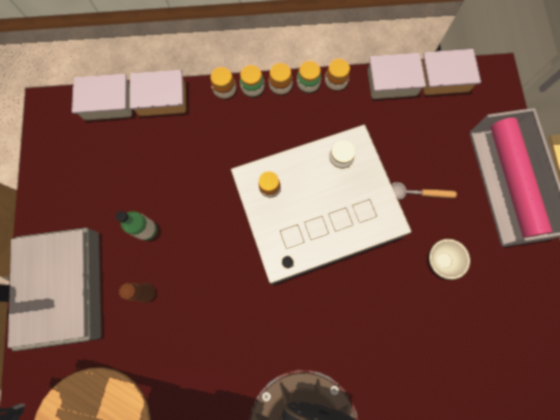

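View pics/scene0.png

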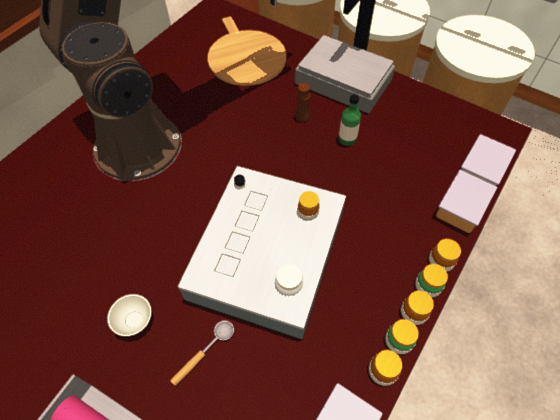

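The top view shows the plates at about (292,236), (316,228), (341,219) and (364,210). The pot is at (288,262), in front of the +y plate. The scene view shows the same plates at about (256,201), (247,221), (237,242) and (227,265).

```bash
cat > h.py <<'E'
import numpy as np
from scipy.spatial.transform import Rotation as R
from station import monitor, eyes, robot
def px(n,uv,z):
    c=eyes.camera_params(n); q=c["orientation"]; r=R.from_quat([q[1],q[2],q[3],q[0]])
    uv=np.atleast_2d(uv); d=r.apply(np.c_[uv,np.ones(len(uv))]@np.linalg.inv(c["mtx"]).T)
    return c["xyz"]+d*((z-c["xyz"][2])/d[:,2])[:,None]
def tool(p):
    s=monitor.get_state(); q=s["orientation"]; return R.from_quat([q[1],q[2],q[3],q[0]]).inv().apply(np.asarray(p)-s["tcp_pos"])/60
E
python3 - <<'E'
from h import *
import cv2
np.set_printoptions(precision=1,suppress=True)
P={"top":[(292,236),(316.5,228),(341,219),(364.5,210)],"scene":[(256,201),(247,221),(237,242),(227.5,265.5)]}
for n in P:
    w=px(n,P[n],98); print(n,w[:,:2],np.linalg.norm(np.diff(w,axis=0),axis=1),"centre",w.mean(0)[:2], "yaw",np.degrees(np.arctan2(*(w[0]-w[3])[:2])))
print("corners",px("top",[(232,172),(367,127),(410,232)],100))
print("pot",px("top",(288,262),130),px("scene",(239.5,180),130))
print("oil",px("top",(123,216),190),"mill",px("top",(127,291),150),"jar",px("top",(268,182),162),"tub",px("top",(343,152),145))
a=cv2.imread("pics/top0.png")[120:285,225:415]; b=cv2.imread("pics/scene0.png")[165:300,180:350]
a=cv2.resize(a,None,fx=3.2,fy=3.2,interpolation=cv2.INTER_CUBIC);cv2.imwrite("pics/topz.png",a)
E
```

```text
top [[ 496.6  -13.3]
 [ 512.9  -81. ]
 [ 532.  -149.7]
 [ 551.7 -216.6]] [69.6 71.3 69.6] centre [ 523.3 -115.2] yaw -15.167561612199718
scene [[ 500.6  -13.1]
 [ 517.9  -79.9]
 [ 533.9 -147. ]
 [ 554.5 -215.5]] [69.  69.  71.5] centre [ 526.7 -113.9] yaw -14.898608896768511
corners [[ 689.7  137.4  100. ]
 [ 793.7 -254.7  100. ]
 [ 480.7 -330.4  100. ]]
pot [[424.8   3.5 130. ]] [[434.7   2.6 130. ]]
oil [[565.3 400.1 190. ]] mill [[385.  404.1 150. ]] jar [[632.4  38.4 162. ]] tub [[ 705.8 -168.9  145. ]]
```

View pics/topz.png

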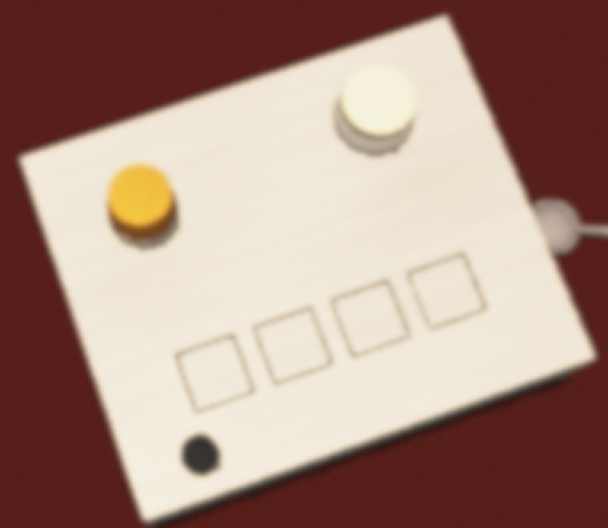

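Both cameras agree within 4 mm, and the spacing measures 70 mm as specified. The till is yawed +15° and the row centre is at (525,-114). I'll start moving, with the fingers shut.

```bash
python3 -m pendant '[-0.66,-0.72,0,0,0,0,255, -0.66,-0.72,0,0,0,0,255, -0.66,-0.72,0,0,0,0,255, -0.66,-0.72,0,0,0,0,255, -0.66,-0.72,0,0,0,0,255, -0.66,-0.72,0,0,0,0,255, -0.66,-0.72,0,0,0,0,255, -0.66,-0.72,0,0,0,0,255]'
python3 -m pendant '[0,0,0,0,0,-0.94,255, 0,0,0,0,0,-0.94,255, 0,0,0,0,0,-0.94,255, 0,0,0,0,0,-0.94,255, 0,0,0,0,0,0,255, 0,0,0,0,0,0,255, 0,0,0,0,0,0,255, 0,0,0,0,0,0,255]'
python3 -c "
from h import *
print(tool([497.8,-13.1,120]))"
```

```text
t: 1.1
tcp_pos: [385.7, 209.5, 231.3]
orientation: [0.0, 0.131, 0.991, 0.0]
wrist_force: [0.0, 1.6, 1.0]
finger_gap: 0.2
gripper_force: 0.0
t: 2.1
tcp_pos: [385.2, 211.3, 231.3]
orientation: [-0.0, -0.13, 0.992, -0.0]
wrist_force: [0.2, 0.8, -0.5]
finger_gap: -0.2
gripper_force: 0.0
[-0.85161523 -4.09685279  1.85445671]
```

```bash
python3 -m pendant '[-0.17,-0.82,0,0,0,0,255, -0.17,-0.82,0,0,0,0,255, -0.17,-0.82,0,0,0,0,255, -0.17,-0.82,0,0,0,0,255, -0.17,-0.82,0,0,0,0,255, 0,0,0.6,0,0,0,255, 0,0,0.6,0,0,0,255, 0,0,0.4,0,0,0,255]'
python3 -c "
from h import *;import cv2
print(tool([497.8,-13.1,98]))
a=eyes.get_image('scene')[130:300,170:360,::-1]
cv2.imwrite('pics/s1.png',cv2.resize(a,None,fx=3.2,fy=3.2,interpolation=cv2.INTER_CUBIC))"
```

```text
t: 3.1
tcp_pos: [497.4, -13.4, 133.8]
orientation: [-0.001, -0.13, 0.992, 0.0]
wrist_force: [0.1, -0.4, 1.0]
finger_gap: -0.4
gripper_force: 0.0
[-0.00790379  0.0032603   0.59725441]
```

View pics/s1.png

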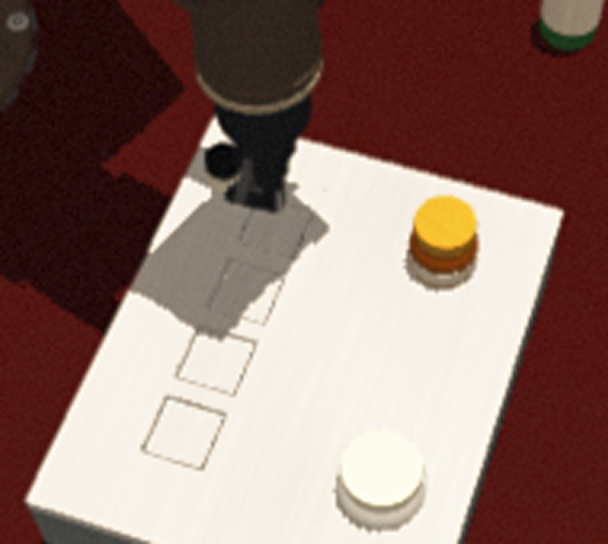

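The fingers are centred above plate A at about (255,200), and the pot beside them at (222,160) is clear. Now I'll descend gently.

```bash
python3 -m pendant '[0,0,0.3,0,0,0,255, 0,0,0.2,0,0,0,255, 0,0,0.04,0,0,0,255, 0,0,0.02,0,0,0,255, 0,0,0.02,0,0,0,255, 0,0,0.01,0,0,0,255, 0,0,0,0,0,0,255, 0,0,0,0,0,0,255]'
```

```text
t: 4.15
tcp_pos: [498.0, -13.2, 100.0]
orientation: [0.0, -0.13, 0.991, -0.0]
wrist_force: [-0.2, -0.1, 0.3]
finger_gap: -0.5
gripper_force: 0.0
```

```bash
python3 -m pendant '[0,0,0.02,0,0,0,255, 0,0,0.01,0,0,0,255, 0,0,0.01,0,0,0,255, 0,0,0.01,0,0,0,255, 0,0,0,0,0,0,255, 0,0,0,0,0,0,255, 0,0,0,0,0,0,255, 0,0,0,0,0,0,255]'
```

```text
t: 5.15
tcp_pos: [498.0, -13.2, 97.9]
orientation: [0.0, -0.13, 0.991, -0.0]
wrist_force: [-7.7, 0.7, 28.2]
finger_gap: -0.1
gripper_force: 14.2
```

Plate A holds rigid at 97.9 mm with 28 N, so it is a blank. Next is plate B.

```bash
python3 -m pendant '[0,0,-0.1,0,0,0,255, 0,0,-0.1,0,0,0,255, 0,-0.6,0,0,0,0,255, 0,-0.567,0,0,0,0,255, 0,0,0,0,0,0,255, 0,0,0.1,0,0,0,255, 0,0,0.06,0,0,0,255, 0,0,0,0,0,0,255]'
python3 -m pendant '[0,0,0.01,0,0,0,255, 0,0,0.01,0,0,0,255, 0,0,0.01,0,0,0,255, 0,0,0,0,0,0,255, 0,0,0,0,0,0,255, 0,0,0,0,0,0,255, 0,0,0,0,0,0,255, 0,0,0,0,0,0,255]'
```

```text
t: 6.15
tcp_pos: [515.6, -80.2, 98.8]
orientation: [-0.001, -0.131, 0.991, 0.0]
wrist_force: [0.4, 0.3, -0.1]
finger_gap: -0.1
gripper_force: 0.0
t: 7.15
tcp_pos: [516.2, -80.7, 98.0]
orientation: [0.0, -0.13, 0.991, -0.0]
wrist_force: [-2.3, 1.8, 10.9]
finger_gap: 0.1
gripper_force: 5.4
```

Plate B takes 11 N without giving, so it is also a blank. Next is plate C.

```bash
python3 -m pendant '[0,0,-0.1,0,0,0,255, 0,0,-0.1,0,0,0,255, 0,-0.6,0,0,0,0,255, 0,-0.567,0,0,0,0,255, 0,0,0,0,0,0,255, 0,0,0.1,0,0,0,255, 0,0,0.06,0,0,0,255, 0,0,0.01,0,0,0,255]'
python3 -m pendant '[0,0,0.01,0,0,0,255, 0,0,0.01,0,0,0,255, 0,0,0.01,0,0,0,255, 0,0,0,0,0,0,255, 0,0,0,0,0,0,255, 0,0,0,0,0,0,255, 0,0,0,0,0,0,255, 0,0,0,0,0,0,255]'
```

```text
t: 8.15
tcp_pos: [533.8, -147.8, 98.9]
orientation: [-0.0, -0.131, 0.991, 0.0]
wrist_force: [-0.1, 0.5, 0.1]
finger_gap: 0.3
gripper_force: 0.0
t: 9.15
tcp_pos: [534.2, -148.4, 98.0]
orientation: [0.0, -0.13, 0.991, -0.0]
wrist_force: [-1.5, 1.2, 10.6]
finger_gap: 0.3
gripper_force: 4.9
```

Plate C is a blank too. That leaves plate D.

```bash
python3 -m pendant '[0,0,-0.1,0,0,0,255, 0,0,-0.1,0,0,0,255, 0,-0.6,0,0,0,0,255, 0,-0.567,0,0,0,0,255, 0,0,0,0,0,0,255, 0,0,0.1,0,0,0,255, 0,0,0.06,0,0,0,255, 0,0,0.01,0,0,0,255]'
python3 -m pendant '[0,0,0.01,0,0,0,255, 0,0,0.01,0,0,0,255, 0,0,0.01,0,0,0,255, 0,0,0.01,0,0,0,255, 0,0,0,0,0,0,255, 0,0,0,0,0,0,255, 0,0,0,0,0,0,255, 0,0,0,0,0,0,255]'
```

```text
t: 10.15
tcp_pos: [551.9, -215.4, 98.9]
orientation: [-0.0, -0.131, 0.991, 0.0]
wrist_force: [-1.6, 0.0, 0.3]
finger_gap: -0.0
gripper_force: 0.0
t: 11.15
tcp_pos: [552.3, -216.2, 96.9]
orientation: [0.0, -0.13, 0.991, -0.0]
wrist_force: [1.1, 2.4, 3.1]
finger_gap: -0.2
gripper_force: 1.4
```

Plate D gives: it is 1.1 mm in at 3 N. I'll press it to about 5.5 mm.

```bash
python3 -m pendant '[0,0,0.015,0,0,0,255, 0,0,0.015,0,0,0,255, 0,0,0.015,0,0,0,255, 0,0,0.015,0,0,0,255, 0,0,0.015,0,0,0,255, 0,0,0,0,0,0,255, 0,0,0,0,0,0,255, 0,0,0,0,0,0,255]'
python3 -c "
from h import *;import cv2
a=eyes.get_image('top')[110:300,210:430,::-1]
cv2.imwrite('pics/t2.png',cv2.resize(a,None,fx=2.8,fy=2.8,interpolation=cv2.INTER_CUBIC))"
```

```text
t: 12.15
tcp_pos: [552.3, -216.2, 92.4]
orientation: [0.0, -0.13, 0.991, -0.0]
wrist_force: [1.2, 1.4, 3.3]
finger_gap: -0.3
gripper_force: 1.6
```

View pics/t2.png

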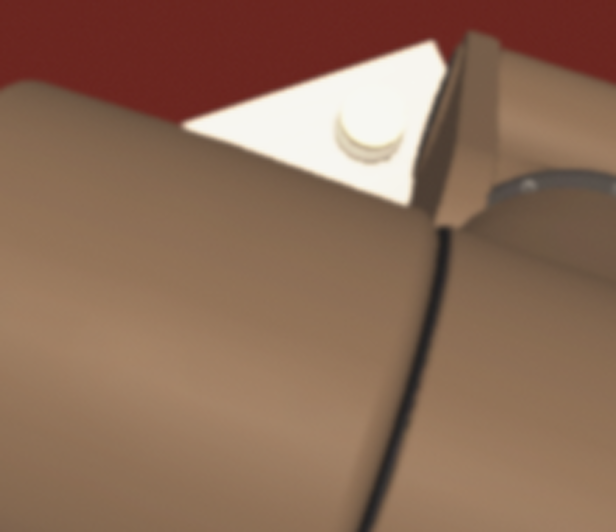

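The arm hides the till's front in the top view. I'll hold the press a moment longer and look from the scene camera.

```bash
python3 -m pendant '[0,0,0,0,0,0,255, 0,0,0,0,0,0,255, 0,0,0,0,0,0,255, 0,0,0,0,0,0,255, 0,0,0,0,0,0,255, 0,0,0,0,0,0,255, 0,0,0,0,0,0,255, 0,0,0,0,0,0,255]'
python3 -c "
from h import *;import cv2
a=eyes.get_image('scene')[120:350,110:370,::-1]
cv2.imwrite('pics/s2.png',cv2.resize(a,None,fx=2.5,fy=2.5,interpolation=cv2.INTER_CUBIC))"
```

```text
t: 13.2
tcp_pos: [552.3, -216.2, 92.4]
orientation: [0.0, -0.13, 0.991, -0.0]
wrist_force: [1.1, 1.9, 3.5]
finger_gap: 0.3
gripper_force: 1.7
```

View pics/s2.png

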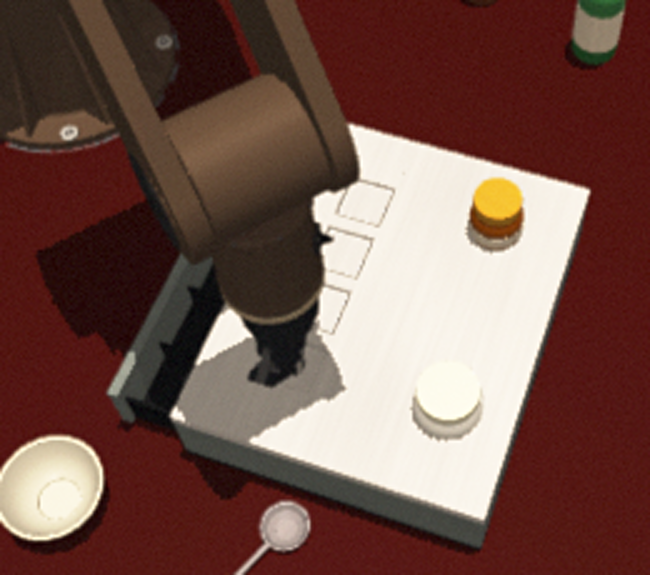

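The drawer is out: its front is at about (120,390) in the crop, ahead of the till edge at (180,420), and the bowl is clear of it. I'll lift straight up.

```bash
python3 -m pendant '[0,0,-0.05,0,0,0,255, 0,0,-0.1,0,0,0,255, 0,0,-0.3,0,0,0,255, 0,0,-0.6,0,0,0,255, 0,0,-0.6,0,0,0,255, 0,0,-0.4,0,0,0,255, 0,0,0,0,0,0,255, 0,0,0,0,0,0,255]'
python3 -c "
from h import *;import cv2
a=eyes.get_image('scene')[:,:,::-1]
cv2.imwrite('pics/s3.png',a)"
```

```text
t: 14.25
tcp_pos: [551.9, -216.0, 215.4]
orientation: [-0.0, -0.13, 0.991, 0.0]
wrist_force: [0.4, -0.4, -0.1]
finger_gap: -0.1
gripper_force: 0.0
```

View pics/s3.png

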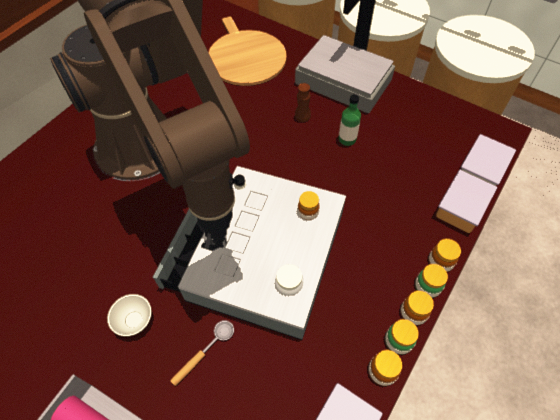

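The drawer is open with its front at (160,275). The bystanders stand where they were: pot (239,180), jar (308,204), tub (289,279), bowl (130,316). The gripper is clear, so I'll hand in.

```bash
python3 -c "
from station import robot
print(robot.job_done())"
```

```text
the job is handed in; nothing more can be done
None
```

The job is handed in, with no verdict shown: the catch was the plate at -105 mm, pressing it sprang the drawer open, I let it up, and the camera showed the bystanders where they stood; the hardest reading was 28 N, on the first blank plate, against the 50 N limit.

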